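# Set the cleaning bath's heat dial, then find the fullest descaler tin by feel

## Task

First turn the black heat dial of the cleaning bath so that its white pointer line stands at the red mark on the scale. Then heft the three identical closed descaler tins to find the heaviest, putting each lighter one back standing upright about where it stood. Finish while holding the heaviest tin up in the gripper, upright and still, more than 10 cm clear above the bench and touching nothing else, with the dial still at the mark and the other things on the bench left alone.

Things in the scene. Friction and masses are not known exactly. Their poses are not given: they have to be found in the camera images.
- dial (a joint): Angle of the black knob, rad: 0 to 5, growing clockwise seen from above. Starts between 2.1 and 3.1; the pointer is at the red mark at 1.5. Friction 0.04 N m; it stays where it is left. Grip: an upright bar 14 mm thick, 42 mm long, 32 mm tall on a 44 mm disc. At 0 the bar lies along the bath's x with the white pointer line on its -x half.
- dial_grip (a point): Point on the knob's vertical axis, 93 mm above the bench, 7 mm below the top of the grip bar. Its axes turn with the knob: x along the bar (the pointer is on its -x half), y across the 14 mm thickness, z up.
- red_mark (a point): Outer end of the red mark, the broad long tick on the scale (the other ticks are thin and black), 64 mm from the knob's axis and 58 mm above the bench.
- bath: Fixed steel cleaning bath; origin on the bench directly below the knob's axis, x towards the tank, z up. White control deck on top of a low box 130 (x) by 200 (y) mm and 57 mm high, centred on the origin; behind it, from x = 70 to 260 mm and 220 mm wide, an open tank 70 mm high.
- tin_a: Closed metal tin, 62 mm diameter, 120 mm tall, with a blue band; origin at the centre of its underside, z up. The three tins look exactly alike and weigh 0.1 to 0.6 kg; the heaviest outweighs each other one by at least 0.15 kg, and which one it is shows only in the weight. Rigid; can be gripped across the diameter 80 to 90 mm above its underside, and a 40 N grip does not slip.
- tin_b: Closed metal tin, 62 mm diameter, 120 mm tall, with a blue band; origin at the centre of its underside, z up. The three tins look exactly alike and weigh 0.1 to 0.6 kg; the heaviest outweighs each other one by at least 0.15 kg, and which one it is shows only in the weight. Rigid; can be gripped across the diameter 80 to 90 mm above its underside, and a 40 N grip does not slip.
- tin_c: Closed metal tin, 62 mm diameter, 120 mm tall, with a blue band; origin at the centre of its underside, z up. The three tins look exactly alike and weigh 0.1 to 0.6 kg; the heaviest outweighs each other one by at least 0.15 kg, and which one it is shows only in the weight. Rigid; can be gripped across the diameter 80 to 90 mm above its underside, and a 40 N grip does not slip.
- portafilter: Bystander: coffee filter holder, steel head 68 mm across and 34 mm high, wooden handle to its -x out to 165 mm from the origin under the head's centre.
- pitcher: Bystander: open steel pitcher, rim 86 mm across, 110 mm tall, handle to its +y; origin at the centre of its underside.
- tamper: Bystander: wooden tamper, foot 58 mm across, 85 mm tall; origin at the centre of its underside.
- cup: Bystander: white cup, rim 80 mm across, 60 mm tall, handle to its +y; origin at the centre of its underside.
- screwdriver: Bystander: red-handled screwdriver 200 mm long, lying along its x.
- brush: Bystander: blue-handled brush 200 mm long, lying along its x.
There are look-alikes about, which are no part of the job. What is shaped like the tin_c but orange is not meant.

How it is judged:
By the outcome, as a careful person would: the job done as asked, in the order asked, and still so for the second after the job is handed in, while the arm keeps its last pose, push and grip.
It also fails if it takes over 70 s, if anything falls off the work surface, if the arm or the gripper's body presses on something with over 40 N, if the wrist force passes 120 N, or if a joint passes its speed limit or range.

## Robot

A 7-joint arm with a two-finger parallel gripper is mounted at the origin on the work surface. World frame = base frame: x ahead of the robot, y to its left, z up, the work surface at z = 0. Lengths are in m, angles in rad, forces in N, time in s.
With the tool pointing down it reaches from about 0.4 to 0.85 m from the base axis. Payload 6.9 kg.
Tool frame: the origin (TCP) lies between the finger pads; the fingertips stand 19 mm ahead of it and the grasp point (between the pads) is the TCP; z points along the fingers, y is the line along which they close (so a half turn about z gives the same grasp; the last joint's range is limited). The gripper opens to 85 mm and grips with 20 to 120 N. Pads are 22 mm wide; open, the fingers measure 114 mm over their backs; the gripper's body (76 mm by 85 mm) begins 54 mm behind the grasp point. The pads swing forward as they close: fully open they stand 13 mm farther back than shut.
Start: joints at [1.361, 0.507, -0.238, 1.5, 0.126, 1.149, -0.155], TCP at [0.194, -0.594, 0.25] pointing down, gripper open.
Joint ranges: [-3.08, 3.08], [-0.24, 2.05], [-1.43, 1.35], [0, 2.5], [-1.52, 4.66], [0.17, 1.96], [-2.89, 2.89]. Speed limits (rad/s): [2.39, 2.39, 3.14, 3.14, 3.14, 3.14, 3.14].

## Interface

Orientations are given as a rotation vector (axis times angle).
In Python, from station import ctrl, optics, ticket, models gives the robot as it stands. Calls block until the motion is done:
- ctrl.movep(position, orientation): joint-space move of the TCP to a pose.
- ctrl.servo_line(position, rotation=None, v=0.15, contact_N=None): straight line of the TCP; rotation=None keeps the orientation; v is the mean speed in m/s. With contact_N (N) it stops when the force on the tool has changed by that much, and returns True; else False.
- ctrl.move_joints(angles): joint-space move.
- ctrl.open_gripper() and ctrl.close_gripper(): open the fingers fully, or close them until they stop; the grip force is fixed at half the most.
- ctrl.sleep(seconds).
- ctrl.solve_ik(position, orientation): joint angles nearest the present ones, or None.
- ctrl.sense(): the state.
- optics.capture(name): name is "scene" or "top" or "wrist"; returns a dict with "color" (480x640x3 uint8, blue, green, red), "mtx" (3x3 intrinsics, pixels), "camera_from_world" (4x4, takes a point from world to camera coordinates); the wrist camera has in their place "mount" (4x4, takes a point from camera to tool coordinates, whose origin is the TCP and whose axes are the flange's). Camera axes: x right, y down, z forward; pixel columns grow to the right and rows downward; lengths in m; the calibration is good to about 2 mm. A picture is of the moment at which its call begins: read the wrist's pose just before it. There is no depth.
A pose or a line that the arm cannot do raises ctrl.IKError and nothing moves.
- ticket.hand_in(): hands the job in; it is judged then, once.
Trained networks look in a picture, given as the dict that the camera call returned (one of the last four; its "shot" number tells which), for a name from the list of things; names that differ only in an ending like _2 or _b are one class to them, and where a whole thing is asked for, a point or a joint stands for the part that bears it (a point fixed in the world has none). Each returns a list of dicts, best first, with "p" (0 to 1); they miss things now and then, are a little off and sometimes report something else, mostly with a low value. They report only what shows in the picture. A call takes as long as a camera call. They do not tell look-alikes from the thing itself.
- models.look_for(picture, target): "xy" ([column, row] in pixels, amid what is visible of it).
- models.spot_point(picture, target): "xy" ([column, row] in pixels: a listed point, or the origin of a listed thing).
The state is a dict: "t": time; "joint_positions": joint angles; "joint_vel": joint speeds; "tau": joint torques, N m; "tcp_pos": TCP position; "eef_rot": TCP orientation; "ft_force": force on the tool from outside, world axes, zero at the start; "torque": the same for the moment, N m; "width": opening from 0.0 (shut) to 1.0 (fully open); "grasp_force": force on a finger pad.
Only numpy, scipy, OpenCV 4.12 (cv2) and the standard library are available. Lean on these libraries where they do the work, as an engineer would, in place of code of your own. Each camera call takes 0.05 s, during which the arm holds its last target. There are 200 camera calls.

## Working session

There is one attempt and no reset: what is moved stays moved. The work goes in short steps, each a Python script; the robot and the scene stay as the last script left them, time stands still between calls to the robot, and variables do not carry over. Pictures are saved under pics/ and viewed, at most 10 in all, crops included, and the job is handed in when it is done.

```bash
mkdir -p pics; ls; cat > h.py <<'E'
import numpy as np, cv2
from scipy.spatial.transform import Rotation as R
from station import ctrl, optics, ticket, models
def ray(pic,uv,z,s=None):
    """world point at height z seen at pixel uv"""
    d=np.linalg.inv(pic["mtx"])@np.array([uv[0],uv[1],1.])
    if "camera_from_world" in pic: T=np.linalg.inv(pic["camera_from_world"])
    else:
        W=np.eye(4);W[:3,:3]=R.from_rotvec(s["eef_rot"]).as_matrix();W[:3,3]=s["tcp_pos"];T=W@pic["mount"]
    o=T[:3,3];d=T[:3,:3]@d
    return o+d*(z-o[2])/d[2]
def down(yaw):
    """tool down, closing line y at yaw (rad) from world x axis"""
    y=np.array([np.cos(yaw),np.sin(yaw),0]);z=np.array([0,0,-1.])
    return R.from_matrix(np.c_[np.cross(y,z),y,z]).as_rotvec()
E
python3 - <<'E'
from h import *
s=ctrl.sense();print(s)
for n in ("scene","top"):
    p=optics.capture(n);cv2.imwrite(f"pics/{n}0.png",p["color"])
    for t,z in (("tin_a",0),("dial_grip",.093),("red_mark",.058),("bath",0),("pitcher",0),("tamper",0),("cup",0),("portafilter",0),("screwdriver",0.01),("brush",0.01)):
        for d in models.spot_point(p,t):
            print(n,t,round(d["p"],2),np.round(d["xy"]),np.round(ray(p,d["xy"],z),3)[:2])
E
```

```text
pics
{'t': 0.0, 'joint_positions': array([ 1.360501  ,  0.50832677, -0.2374667 ,  1.50113989,  0.12567903,
        1.14892696, -0.15480316]), 'joint_vel': array([ 0.0005251 ,  0.00295348, -0.00224861, -0.00019174,  0.00117337,
        0.0021597 ,  0.00102096]), 'tau': array([ 1.08125255e-04, -6.20612741e+01, -2.18679473e+00, -2.49661696e+01,
        1.26809953e-02,  1.21165029e-02,  3.43014074e-05]), 'tcp_pos': array([ 0.19385895, -0.59366711,  0.24943208]), 'eef_rot': array([-3.10075807e+00, -4.93641716e-01,  5.24353876e-04]), 'ft_force': array([0.18420558, 0.79511449, 0.87430949]), 'torque': array([ 0.03848993,  0.06330676, -0.01149815]), 'grasp_force': 0.0, 'width': 0.9973315457455634}
scene tin_a 0.93 [343. 253.] [0.583 0.174]
scene tin_a 0.72 [302. 279.] [0.622 0.054]
scene tin_a 0.7 [394. 223.] [0.532 0.338]
scene tin_a 0.7 [306. 229.] [0.468 0.132]
scene tin_a 0.58 [270. 250.] [0.503 0.025]
scene dial_grip 0.97 [123. 256.] [ 0.505 -0.292]
scene red_mark 0.92 [151. 257.] [ 0.487 -0.235]
scene bath 0.8 [127. 291.] [ 0.507 -0.3  ]
scene pitcher 0.68 [420. 281.] [0.733 0.287]
scen
[... 213 characters left out ...]
0.38  0.197]
top tin_a 0.95 [343. 232.] [0.628 0.048]
top tin_a 0.94 [290. 260.] [0.575 0.179]
top tin_a 0.74 [321. 300.] [0.476 0.118]
top tin_a 0.68 [361. 288.] [0.493 0.023]
top dial_grip 0.81 [506. 260.] [ 0.506 -0.287]
top red_mark 0.72 [478. 272.] [ 0.491 -0.233]
top bath 0.68 [508. 261.] [ 0.516 -0.321]
top bath 0.67 [501. 270.] [ 0.498 -0.301]
top pitcher 0.62 [239. 197.] [0.74  0.283]
top tamper 0.72 [297. 201.] [0.715 0.148]
top tamper 0.36 [395. 333.] [ 0.384 -0.041]
top cup 0.83 [139. 301.] [0.52  0.529]
top cup 0.44 [363. 169.] [ 0.775 -0.018]
top portafilter 0.6 [365. 169.] [ 0.775 -0.022]
top screwdriver 0.97 [394. 333.] [ 0.383 -0.037]
top brush 0.96 [288. 348.] [0.378 0.203]
```

View pics/scene0.png

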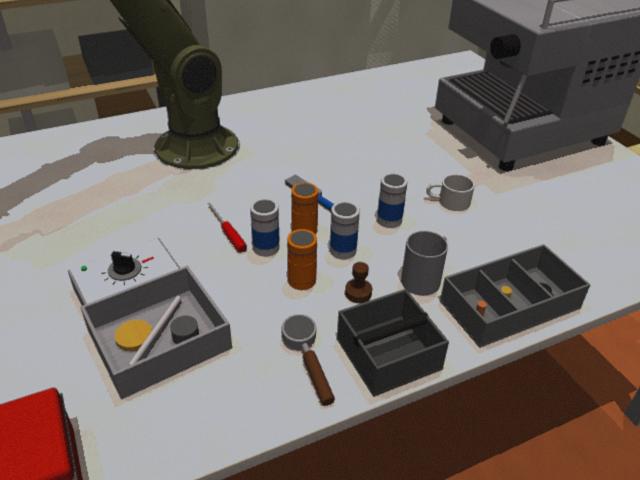

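View pics/top0.png

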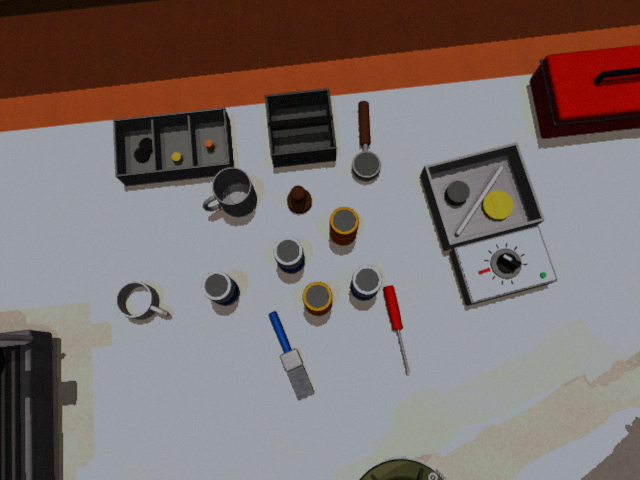

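The blue-banded tins are at scene pixels (265,228), (344,232) and (392,202). The orange look-alikes at (304,210) and (302,260) are not meant. In the top view the dial is at (506,261) and the red mark at (484,271). Next I move the wrist camera over the dial.

```bash
python3 - <<'E'
from h import *
p=optics.capture("top")
for d in models.look_for(p,"tin_a"): print(round(d["p"],2),np.round(d["xy"]),np.round(ray(p,d["xy"],.07),3))
ctrl.movep([0.48,-0.29,0.28],down(-1.255))
ctrl.sleep(.3)
s=ctrl.sense();w=optics.capture("wrist");cv2.imwrite("pics/w1.png",w["color"])
print(s["t"],s["tcp_pos"],s["joint_positions"],s["ft_force"],"\n",w["mount"])
for t,z in (("dial_grip",.093),("red_mark",.058)):
    for d in models.spot_point(w,t): print(t,round(d["p"],2),np.round(d["xy"]),np.round(ray(w,d["xy"],z,s),4)[:2])
E
```

```text
0.69 [290. 254.] [0.576 0.172 0.07 ]
0.66 [220. 288.] [0.519 0.331 0.07 ]
0.62 [363. 283.] [0.494 0.023 0.07 ]
0.6 [343. 226.] [0.626 0.049 0.07 ]
0.58 [319. 297.] [0.475 0.121 0.07 ]
3.0417 [ 0.47967637 -0.29065262  0.27988388] [ 0.73417744  0.39193873 -0.34479669  1.62299653  0.14189086  1.15154518
 -0.90064625] [-0.78416959 -0.59397673 -0.31884289] 
 [[-1.53869236e-05 -9.46834553e-01 -3.21720887e-01  8.40636090e-02]
 [ 9.99999716e-01 -2.57066096e-04  7.08726575e-04 -6.32309266e-04]
 [-7.53750342e-04 -3.21720785e-01  9.46834288e-01 -1.23402100e-01]
 [ 0.00000000e+00  0.00000000e+00  0.00000000e+00  1.00000000e+00]]
dial_grip 0.57 [334. 186.] [ 0.5048 -0.2925]
red_mark 0.93 [256. 170.] [ 0.4921 -0.2309]
```

View pics/w1.png

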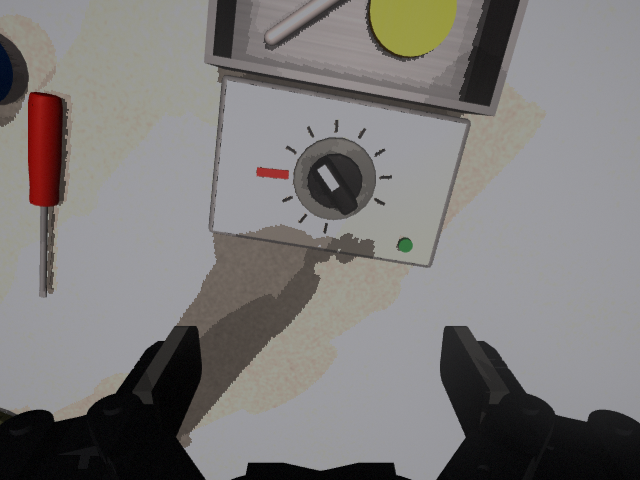

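The wrist view shows the bar from (318,163) to (352,211), with the white pointer half at the upper left. The knob plate is centred at (334,179), and the red mark runs from (256,172) to (288,175).

```bash
python3 - <<'E'
from h import *
s=ctrl.sense();w=optics.capture("wrist")
P=lambda u,z:ray(w,u,z,s)[:2]
c=P((334.5,178.5),.058);ro,ri=P((256,172),.058),P((288,175),.058)
a=P((318,163),.1);b=P((352,211),.1)
# bar outline by threshold, dark or white in knob
g=w["color"].astype(int)
ang=lambda v:np.degrees(np.arctan2(v[1],v[0]))
print("axis",c,"bar mid",(a+b)/2,"len",np.linalg.norm(a-b))
print("mark",ang(ro-c),ang(ri-c),ang(ro-ri),np.linalg.norm(ro-c),"pointer",ang(a-b))
e=P((226,78),.057)-P((469,121),.057);print("deck edge y dir",ang(e), "mark expected", ang(e)+90-np.degrees(1.5), np.linalg.norm(e))
cv2.imwrite("pics/w1c.png",cv2.resize(w["color"][120:250,230:440],None,fx=3.5,fy=3.5,interpolation=cv2.INTER_CUBIC))
E
```

```text
axis [ 0.50520103 -0.29366339] bar mid [ 0.50582568 -0.29265012] len 0.04324467164478786
mark 103.31878109391329 103.74858644528003 102.691722376461 0.06441777722667748 pointer 53.528760053871345
deck edge y dir 98.5966447555396 mark expected 102.65297548591613 0.19205411029876868
```

View pics/w1c.png

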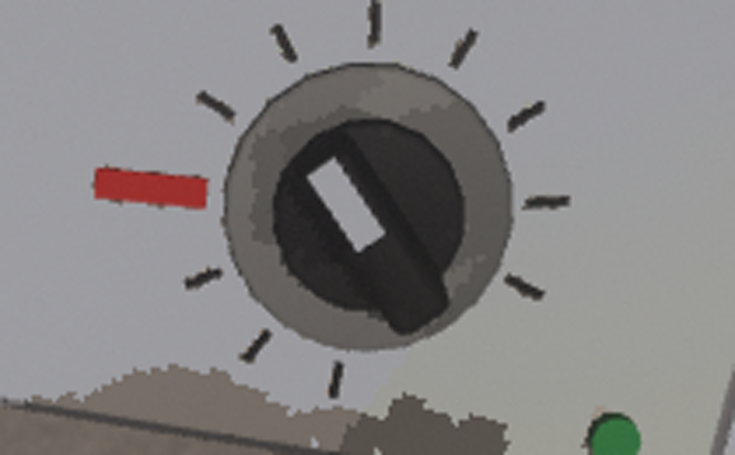

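Confirmed: the red mark stands at about 103° and the pointer at about 53.5°, so the dial reads about 2.37 rad. The knob needs about 50° counterclockwise.

```bash
python3 - <<'E'
from h import *
c=np.array([.5055,-.293]);y0=np.radians(53.5-90);y1=np.radians(103.2-90)
for k in (0,np.pi):
    print([np.round(q,2) if (q:=ctrl.solve_ik([*c,.093],down(y+k))) is not None else None for y in (y0,y1)])
ctrl.movep([*c,.17],down(y0))
ctrl.servo_line([*c,.094],v=.1)
ctrl.close_gripper()
s=ctrl.sense();print(s["t"],s["tcp_pos"],s["ft_force"],s["torque"],s["width"],s["grasp_force"])
for y in np.linspace(y0,y1,6)[1:]:
    ctrl.servo_line([*c,.094],down(y),v=.1)
    s=ctrl.sense();print(round(s["t"],2),np.round(s["tcp_pos"],4),np.round(s["ft_force"],1),np.round(s["torque"],2),np.degrees(y))
E
```

```text
[array([ 0.74,  0.63, -0.4 ,  1.8 ,  0.34,  0.78, -0.48]), array([ 0.86,  0.67, -0.61,  1.8 ,  0.5 ,  0.83,  0.23])]
[array([-0.12,  0.92,  1.15,  1.81, -0.95,  1.09, -2.38]), array([ 0.45,  0.61,  0.05,  1.81, -0.05,  0.73, -2.38])]
5.325 [ 0.50512319 -0.29273335  0.09426804] [-3.04583118  1.37133682  5.97973503] [0.28130349 0.57247443 0.06437734] 0.1499004744659576 59.0931898355484
5.65 [ 0.5048 -0.2925  0.0943] [-3.9  2.4  7.1] [0.47 0.81 0.05] -26.560000000000002
5.97 [ 0.5044 -0.2924  0.0943] [-4.1  2.8  9. ] [0.6  1.1  0.04] -16.62
6.3 [ 0.504  -0.2923  0.0943] [-6.4  3.4  9.8] [0.76 1.37 0.04] -6.679999999999998
6.62 [ 0.5035 -0.2923  0.0942] [-8.   2.6 11.3] [ 0.76  1.66 -0.01] 3.2600000000000007
6.95 [ 0.5032 -0.2923  0.0943] [-9.3  3.9 12.1] [ 0.8   1.93 -0.06] 13.200000000000003
```

```bash
python3 - <<'E'
from h import *
s=ctrl.sense();y=R.from_rotvec(s["eef_rot"]).as_matrix()[:,1];print("yaw",np.degrees(np.arctan2(y[1],y[0])))
ctrl.open_gripper(); ctrl.servo_line([.5055,-.293,.17],v=.15)
ctrl.movep([0.48,-0.29,0.28],down(-1.255)); ctrl.sleep(.3)
s=ctrl.sense();w=optics.capture("wrist");print(s["t"],s["tcp_pos"])
g=w["color"];m=((g.min(2)>170)*255).astype(np.uint8);m[:150]=0;m[215:]=0;m[:,:308]=0;m[:,362:]=0
r=cv2.findContours(m,0,2)[0];r=max(r,key=cv2.contourArea) if r else None
if r is not None: print(cv2.boundingRect(r),cv2.minAreaRect(r))
cv2.imwrite("pics/w2c.png",cv2.resize(g[120:250,230:440],None,fx=3.5,fy=3.5,interpolation=cv2.INTER_CUBIC))
E
```

```text
yaw 13.222111524296357
9.7 [ 0.47989719 -0.29007707  0.27953945]
```

View pics/w2c.png

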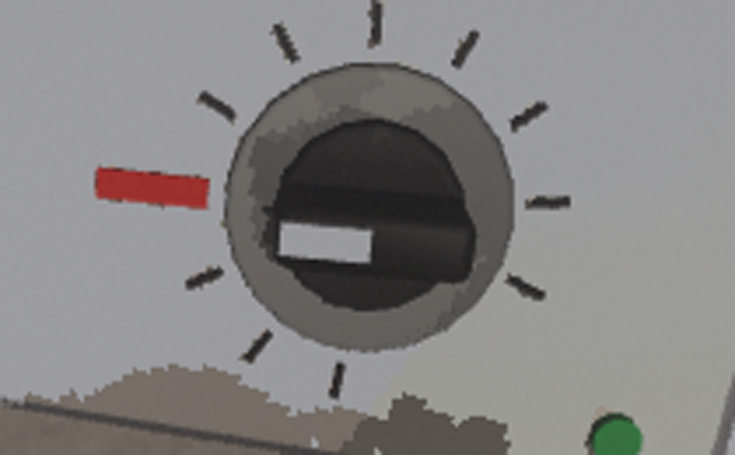

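The pointer and the red mark are parallel in the crop: pointer line at about (278,240) to (373,246), mark at (97,183) to (209,193), both sloping about 5°. The dial is done, so I go on to look at and heft the tins.

```bash
cat >> h.py <<'E'
def fz(n=12):
    v=[]
    for _ in range(n): v.append(ctrl.sense()["ft_force"][2]); ctrl.sleep(.03)
    return np.mean(v),np.std(v)
def look(g):
    """wrist view of the tin near g; returns refined centre"""
    az=np.arctan2(g[1],g[0]);o=down(az-np.pi/2);u=np.array([np.cos(az),np.sin(az)])
    ctrl.movep([*(np.array(g)-.03*u),.29],o);ctrl.sleep(.2)
    s=ctrl.sense();w=optics.capture("wrist")
    c=[ray(w,d["xy"],0,s)[:2] for d in models.spot_point(w,"tin_a")]
    l=[ray(w,d["xy"],.07,s)[:2] for d in models.look_for(w,"tin_a")]
    near=lambda L:min(L,key=lambda q:np.linalg.norm(q-g)) if L else None
    return near(c),near(l),o,w
E
python3 - <<'E'
from h import *
W=[]
for g in ((.496,.024),(.577,.175),(.525,.334)):
    c,l,o,w=look(g);print(g,c,l,ctrl.sense()["t"]);W.append(cv2.resize(w["color"],(400,300)))
cv2.imwrite("pics/t.png",np.vstack([np.hstack(W[:2]),np.hstack([W[2],W[2]*0])]))
E
```

```text
(0.496, 0.024) [0.49496396 0.01692518] [0.48970825 0.01570335] 11.2917
(0.577, 0.175) [0.5760818  0.17564013] [0.57250625 0.17634897] 12.3417
(0.525, 0.334) [0.51962688 0.32917867] [0.51323326 0.32861388] 13.375
```

View pics/t.png

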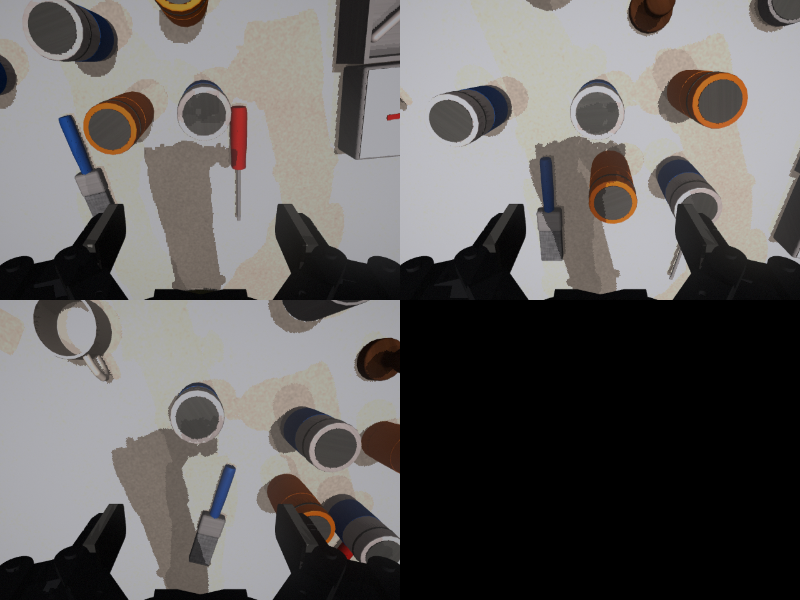

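All three views show a blue-banded tin centred near the top of the frame, with lid centres at (326,181), (317,179) and (314,184) in full-size pixels. I compute the centres from the lids and heft the first tin.

```bash
cat >> h.py <<'E'
def heft(c,yaw,zg=.085,lift=.05):
    o=down(yaw)
    ctrl.movep([*c,.2],o); ctrl.servo_line([*c,zg+lift],v=.2); ctrl.sleep(.3); f0=fz()
    ctrl.servo_line([*c,zg],v=.12); ctrl.close_gripper(); s=ctrl.sense()
    ctrl.servo_line([*c,zg+lift],v=.12); ctrl.sleep(.4); f1=fz(); e=ctrl.sense()
    print("t",e["t"],"w",s["width"],"grip",s["grasp_force"],"F",s["ft_force"],"tcp",s["tcp_pos"],e["tcp_pos"],"f",f0,f1,"kg",(f0[0]-f1[0])/9.81)
def putback(c,zg=.085):
    ctrl.servo_line([*c,zg+.001],v=.08); ctrl.open_gripper(); ctrl.servo_line([*c,.2],v=.25)
E
python3 - <<'E'
from h import *
w=optics.capture("wrist");C=[]
for g,u in (((.496,.024),(326,181)),((.577,.175),(317,179)),((.525,.334),(314,184))):
    az=np.arctan2(g[1],g[0]);d=np.array([np.cos(az),np.sin(az)])
    s=dict(tcp_pos=np.array([*(np.array(g)-.03*d),.29]),eef_rot=down(az-np.pi/2))
    C.append(ray(w,u,.12,s)[:2])
print(C); np.save("C.npy",C)
heft(C[0],np.radians(-50))
E
```

```text
[array([0.49667643, 0.02025772]), array([0.57808739, 0.17795986]), array([0.52115099, 0.33703651])]
t 18.0667 w 0.7177054649361219 grip 63.31587553024292 F [-1.20921363  0.36454251  4.6661351 ] tcp [0.49716546 0.02046851 0.08603522] [0.4966783  0.02024002 0.13500223] f (np.float64(0.06343503964769287), np.float64(0.42211063216468664)) (np.float64(-4.861472697255176), np.float64(0.42786952637361847)) kg 0.5020293309788858
```

Tin 1 weighs about 0.50 kg. I put it back and heft the others.

```bash
python3 - <<'E'
from h import *
C=np.load("C.npy")
putback(C[0])
heft(C[1],np.radians(-73)); putback(C[1])
heft(C[2],np.radians(-58)); putback(C[2])
print(ctrl.sense()["t"])
p=optics.capture("scene");cv2.imwrite("pics/s3.png",p["color"])
E
```

```text
t 24.0167 w 0.7168875490424502 grip 63.40354800224304 F [-1.74940713 -1.36663292  6.10860404] tcp [0.57871737 0.17818687 0.08624093] [0.5781004  0.17796297 0.13503399] f (np.float64(0.06364738852568215), np.float64(0.4809057363380198)) (np.float64(-2.5737421983714808), np.float64(0.46039226405713113)) kg 0.2688470526908423
t 29.9333 w 0.7121757399170581 grip 60.559900403022766 F [-0.54619261 -0.65857682  5.58914628] tcp [0.5218885  0.33736819 0.08628974] [0.52117813 0.33706059 0.13503368] f (np.float64(-0.2298700118394089), np.float64(0.26976421067717804)) (np.float64(-1.9270708672794161), np.float64(0.615347814768072)) kg 0.17300722277675915
31.675
```

View pics/s3.png

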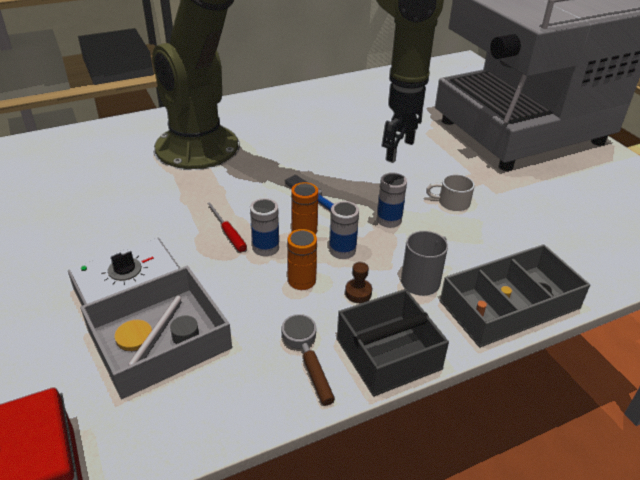

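The scene view shows all three tins upright at their places, (265,228), (344,231) and (391,201), and nothing else disturbed. Tin 1 (0.50 kg against 0.27 and 0.17) is the heaviest, so I lift it.

```bash
python3 - <<'E'
from h import *
C=np.load("C.npy")
heft(C[0],np.radians(-50))
ctrl.servo_line([*C[0],.30],v=.12); ctrl.sleep(.8)
s=ctrl.sense();print(s["t"],s["tcp_pos"],s["width"],s["grasp_force"],np.abs(s["joint_vel"]).max(),s["ft_force"])
p=optics.capture("scene");cv2.imwrite("pics/s4.png",p["color"])
E
```

```text
t 36.3917 w 0.713290604140447 grip 62.540162801742554 F [-0.31904969  0.74969841  5.1864357 ] tcp [0.49715266 0.02051438 0.08605979] [0.49672323 0.02026252 0.13503065] f (np.float64(-0.16797435837937444), np.float64(0.5031735406822941)) (np.float64(-4.872116345105147), np.float64(0.6122111073097687)) kg 0.47952517703626635
38.7167 [0.49667555 0.02025837 0.30001025] 0.7093471867119922 64.40595030784607 0.001557747534507473 [ 1.22629061  0.17456434 -5.02518368]
```

View pics/s4.png

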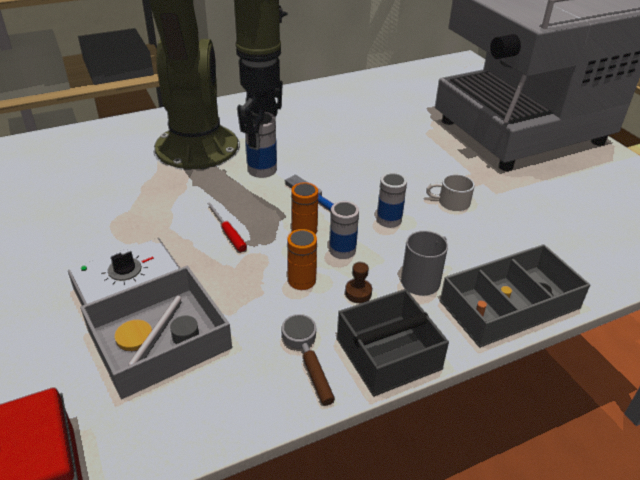

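The heaviest tin hangs upright in the gripper at (262,150), about 21 cm above the bench. The other two tins stand at (344,231) and (391,201), and the dial is still at the mark.

```bash
python3 -c "
from h import *
print(ticket.hand_in())"
```

```text
the job is handed in; nothing more can be done
None
```

The job is handed in: the dial stands at the red mark, the two lighter tins (about 0.27 and 0.17 kg) are back upright where they stood, and the heaviest (about 0.5 kg) is held upright and still about 21 cm above the bench.

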